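# Flip the circuit board over in its swivel holder

## Robot

A 6-joint arm with a two-finger parallel gripper is mounted at the origin on the work surface. World frame = base frame: x ahead of the robot, y to its left, z up, the work surface at z = 0. Lengths are in m, angles in rad, forces in N, time in s.
With the tool pointing down it reaches from about 0.375 to 0.975 m from the base axis. Payload 3.8 kg.
Tool frame: the origin (TCP) lies midway between the tips of the shut fingers; the grasp point (between the pads) lies 19 mm behind it; z points along the fingers, y is the direction in which the jaws open and shut (so a half turn about z gives the same grasp; the last joint's range is limited). The gripper opens to 85 mm and grips with 20 to 120 N. Pads are 22 mm wide; open, the fingers measure 114 mm over their backs; the gripper's body (76 mm by 85 mm) begins 54 mm behind the grasp point. The pads swing forward as they close: fully open they stand 13 mm farther back than shut.
Start: joints at [-1.267, 0.264, 1.604, -0, 1.274, -0.037], TCP at [0.226, -0.636, 0.231] pointing down, gripper open.
Joint ranges: [-2.63, 2.63], [-0.94, 2.18], [0.31, 2.57], [-1.31, 4.45], [0, 2.66], [-2.55, 2.55]. Speed limits (rad/s): [2.57, 2.57, 3.14, 3.14, 3.14, 3.14].

## Interface

Orientations are given as [roll, pitch, yaw] about the fixed x, y, z axes, in that order (R = Rz(yaw) Ry(pitch) Rx(roll)).
In Python, from cell import monitor, camera, get_calibration, env gives the robot as it stands. The module is installed in compiled form; this text tells all that it offers.
- The arm moves only by the shell command python3 -m creep 'ROWS' [OPENING]. ROWS is JSON, a list of rows, each a list of 6 numbers: the shift along the tool's x, y, z in mm, then the turn, a rotation vector about the tool's x, y, z in rad. A call has 1 to 8 rows; each row shifts and turns the commanded pose from where the row before left it, along the tool's axes as they then stand; what a row does not reach is not made up. A row lasts 1/12 s, in which the tool goes at most 41.7 mm and 7.16 degrees, less where a joint would pass 70% of its speed; a pose out of reach is approached as far as the arm can. A call with a gripper value outside its range is refused whole. OPENING is the finger opening in mm, from 0 to 85.4, set as the call begins (- or left out, the last holds). The fingers move at their own pace and stop on an object; the grip force is fixed at half the most. Time passes only in rows, so rows that do not move let the fingers close. It gives the time, the measured TCP pose, the force and the opening at its end, in the units of the state.
- monitor.get_state(): the state, without advancing time (a new reading comes with each control period).
- camera(name): name is "side" or "top"; returns (picture, depth): 384x512x3 uint8, red, green, blue; 384x512 float32, m along the optical axis (not along the pixel's ray), 0 where there is no reading.
- get_calibration(name): a dict with "vfov" (degrees; the focal length in pixels is half the picture's height over the tangent of half this angle, whatever the lens; pixels are square), "cx", "cy" (the principal point, pixels), "k1" (the pictures are not rectified: a ray, as slopes to the right and down, at radius r is drawn at 1 + k1 r^2 times it, then the intrinsics apply), "view" (4x4, takes a point from world to camera coordinates). Camera axes: x right, y down, z forward; pixel columns grow to the right and rows downward; lengths in m; the calibration is good to about 2 mm. A picture is of the moment at which its call begins. get_calibration takes no time and is no camera call.
- env.finish_job(): hands the job in, once; it reports no verdict.
The state is a dict: "time": time; "joints": joint angles; "dq": joint speeds; "effort": joint torques, N m; "ee_pos": TCP position; "tcp_rot": TCP orientation; "ft_force": force on the tool from outside, world axes, zero at the start; "moment": the same for the moment, N m; "gripper_width": finger opening in m.
Only numpy, scipy, OpenCV 4.12 (cv2) and the standard library are available. Lean on these libraries where they do the work, as an engineer would, in place of code of your own. Each camera call takes 0.05 s, during which the arm holds its last target.

## Task

The circuit board in the swivel holder has its components facing up. Only by pushing gently on it with the fingertips or the outside of the fingers, turn it over on its spindles, so that it ends level with the bare solder side facing up, and leave it there. Do not take the board between the fingers, do not lift the holder or push it out of its place, and leave the things around it alone.

Things in the scene. Friction and masses are not known exactly. Their poses are not given: they have to be found in the camera images.
- holder: Swivel board holder, 1.8 kg, loose on rubber feet on a 3 mm mat. Two uprights, tops 136 mm above the mat, 112 mm either side of its middle along its y; cross feet 150 mm long (x), rods low between them. The board turns between the uprights on a level spindle line along the holder's y, 120 mm above its origin. Origin: centre of its underside; z up. Its screw and end caps do not turn the board.
- board (a joint): Turn of the board about the spindle line (holder's +y), rad. 0: level, components up. Growing: its +x edge goes down, its -x edge up. +pi or -pi: level, solder side up. It turns either way, right round; the spindles are stiff (about 0.09 N m, some 2 N at the edge), so it stays where it is left.
- board_mid (a point): Centre of the green circuit board, on the spindle line. 100 mm (own x) by 160 mm (own y, along the spindles) by 2.4 mm thick. Own z points out of the component side (chips, metal shells, capacitors, up to 9 mm high), -z out of the flat solder side (dots). Both 160 mm edges are free, each with a 12 mm strip bare of parts; the short ends sit in dark jaws 40 mm long (x), 11 mm high.
- flux_jar_mid (a point): Small round jar, 44 mm diameter, 36 mm high, upright; point at its centre. Leave alone.
- spool_mid (a point): Grey solder spool, 54 mm diameter, 40 mm high, upright; point at its centre. Leave alone.
- cleaner_mid (a point): White bottle with black cap, 52 mm diameter, 120 mm high, upright; point at its centre. Leave alone.
- driver_mid (a point): Small black-handled screwdriver lying flat, 140 mm long along its x, 14 mm thick; point at its middle. Leave alone.

How it is judged:
At the end, for the whole second after the job is handed in: The board lies with its solder side up, level within 0.14 rad (8 degrees), and at rest; the holder stands upright within 30 mm of where it was, and the jar, spool, bottle and screwdriver are within 20 mm of where they were (angle between board_mid's own z axis and vertical above 3.0016 rad and velocity of joint board between -0.05 and 0.05 rad/s and distance of holder from where it was at the start of the episode below 0.03 m and angle between holder's own z axis and vertical below 0.05 rad and linear speed of holder below 0.01 m/s and distance of each of flux_jar_mid, spool_mid, cleaner_mid, driver_mid from where it was at the start of the episode below 0.02 m); the robot touches nothing.
It fails at once if the board is taken between the fingers (x of the grasp point in the frame of board_mid between -0.05 and 0.05 m and y of the grasp point in the frame of board_mid between -0.08 and 0.08 m and z of the grasp point in the frame of board_mid between -0.003 and 0.003 m).
It fails at once if the holder is lifted (over 12 mm), tipped (over 0.2 rad) or shifted (over 30 mm) (height (world z) of holder above 0.015 m or angle between holder's own z axis and vertical above 0.2 rad or distance of holder from where it was at the start of the episode above 0.03 m).
It fails at once if the board or its holder is pushed harder than 25 N (contact force between the fingers and holder above 25 N).
It fails at once if the board is whirled round (over 10 rad/s) (velocity of joint board above 10 rad/s or velocity of joint board below -10 rad/s).
It fails at once if the jar, spool, bottle or screwdriver is moved or lifted over 20 mm (distance of any of flux_jar_mid, spool_mid, cleaner_mid, driver_mid from where it was at the start of the episode above 0.02 m).
It also fails if it takes over 54 s, if anything falls off the work surface, if the arm or the gripper's body presses on something with over 40 N, if the wrist force passes 120 N, or if a joint passes its speed limit or range.

## Working session

There is one attempt and no reset: what is moved stays moved. The work goes in short steps, Python scripts to look and compute and a shell command to move; the robot and the scene stay as the last step left them, time stands still between calls to the robot, and variables do not carry over. Pictures are saved under pics/ and viewed, and the job is handed in when it is done.

```bash
mkdir -p pics; cat > h.py <<'E'
import numpy as np,cv2
from cell import monitor,camera,get_calibration,env
def snap(n,f):
    p,d=camera(n); cv2.imwrite(f'pics/{f}.png',p[:,:,::-1]); np.save(f'pics/{f}.npy',d); return p,d
def world(n,d):
    c=get_calibration(n); f=192/np.tan(np.radians(c['vfov'])/2)
    K=np.array([[f,0,c['cx']],[0,f,c['cy']],[0,0,1.]])
    h,w=d.shape; uv=np.stack(np.meshgrid(np.arange(w),np.arange(h)),-1).reshape(-1,1,2).astype(np.float64)
    s=cv2.undistortPoints(uv,K,np.array([c['k1'],0,0,0.])).reshape(h,w,2)
    P=np.dstack([s[...,0]*d,s[...,1]*d,d,np.ones_like(d)])
    W=P@np.linalg.inv(np.array(c['view'])).T
    W[d==0]=np.nan
    return W[...,:3]
E
python3 - <<'E'
from h import *
for n in('side','top'):
    snap(n,n+'0'); c=get_calibration(n); print(c)
s=monitor.get_state(); print(s['time'],s['ee_pos'],s['tcp_rot'],s['ft_force'],s['gripper_width'])
E
```

```text
{'vfov': 55.58175503282352, 'cx': 258.4297697632761, 'cy': 189.69568239367908, 'k1': -0.10245148798914933, 'view': array([[ 0.98287   , -0.18359186,  0.01614313, -0.57890346],
       [-0.07890451, -0.49833701, -0.86338538,  0.18096717],
       [ 0.16655524,  0.84732182, -0.50428672,  0.77183575],
       [ 0.        ,  0.        ,  0.        ,  1.        ]])}
{'vfov': 50.41265467665721, 'cx': 258.58171273085844, 'cy': 198.10324443770892, 'k1': -0.14870447449726065, 'view': array([[ 1.23219826e-03, -9.99999213e-01, -2.36149338e-04,
         6.95801567e-02],
       [-9.90190474e-01, -1.18711735e-03, -1.39719062e-01,
         5.99845176e-01],
       [ 1.39718672e-01,  4.05994411e-04, -9.90191157e-01,
         1.15901461e+00],
       [ 0.00000000e+00,  0.00000000e+00,  0.00000000e+00,
         1.00000000e+00]])}
0.1 [ 0.22541969 -0.63554161  0.23007115] [-3.13954746e+00 -1.16947044e-04  3.40797128e-01] [ 0.53814982 -0.60930061  0.80224914] 0.08535600311141141
```

View pics/side0.png

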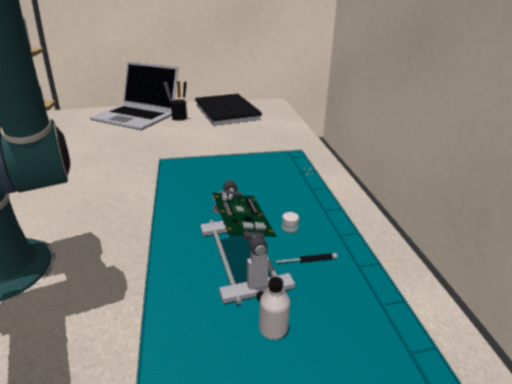

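View pics/top0.png

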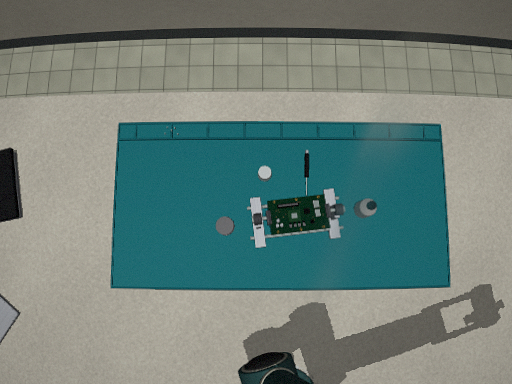

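The side view shows the holder with the board level at about (243,213) and the bottle in front at (275,310). The top view puts the board at about (298,214), the jar at (265,172), the screwdriver at (306,170), the bottle at (366,208) and the spool at (225,226). I'll measure these next.

```bash
python3 - <<'E'
from h import *
d=np.load('pics/top0.npy'); W=world('top',d); p=cv2.imread('pics/top0.png')
roi=np.zeros(d.shape,bool); roi[140:260,200:390]=1
z=W[...,2]
m=roi&(z>.10)&(z<.145)&(p[...,1]>p[...,2]+15)&(p[...,1]>p[...,0]+5)
print(m.sum()); q=W[m]; print('board c',np.nanmedian(q,0))
r=cv2.minAreaRect((q[:,:2]*1000).astype(np.float32)); print(r, cv2.boxPoints(r))
m2=((roi&(z>.015)).astype(np.uint8))
n,l,st,ct=cv2.connectedComponentsWithStats(m2)
for i in range(1,n):
    if st[i,4]>15:
        q=W[l==i]; print(st[i],np.nanmin(q,0).round(3),np.nanmax(q,0).round(3))
# mat height, drawn zoom
print(np.nanmedian(z[250:280,150:400]))
# feet pixels
for u,v in [(257,202),(260,243),(329,193),(336,235),(258,219),(335,210),(306,155),(306,190)]: print(u,v,W[v,u].round(3))
c=cv2.resize(cv2.imread('pics/top0.png')[140:260,200:390],None,fx=4,fy=4,interpolation=cv2.INTER_CUBIC); cv2.imwrite('pics/topz.png',c)
E
```

```text
1455
board c [ 0.54161832 -0.03707173  0.12528802]
((545.0479125976562, -36.78209686279297), (95.1313705444336, 158.99874877929688), 6.81725549697876) [[ 488.3817     36.509014]
 [ 507.25537  -121.365585]
 [ 601.7141   -110.07321 ]
 [ 582.84045    47.80139 ]]
[306 151   3   8  17] [ 0.727 -0.081  0.015] [ 0.75  -0.074  0.021]
[305 160   4  18  46] [ 0.668 -0.081  0.015] [ 0.722 -0.07   0.021]
[258 166  13  14 147] [0.658 0.036 0.016] [0.698 0.072 0.045]
[ 247  189   98   58 3372] [ 0.46  -0.18   0.015] [0.631 0.105 0.144]
[354 199  23  19 326] [ 0.546 -0.268  0.015] [ 0.593 -0.217  0.126]
[215 217  19  18 267] [0.494 0.145 0.037] [0.544 0.198 0.049]
0.0031811500252519886
257 202 [0.591 0.075 0.02 ]
260 243 [0.469 0.066 0.022]
329 193 [ 0.618 -0.142  0.022]
336 235 [ 0.492 -0.16   0.023]
258 219 [0.53  0.072 0.133]
335 210 [ 0.555 -0.138  0.13 ]
306 155 [ 0.737 -0.075  0.017]
306 190 [ 0.629 -0.073  0.013]
```

View pics/topz.png

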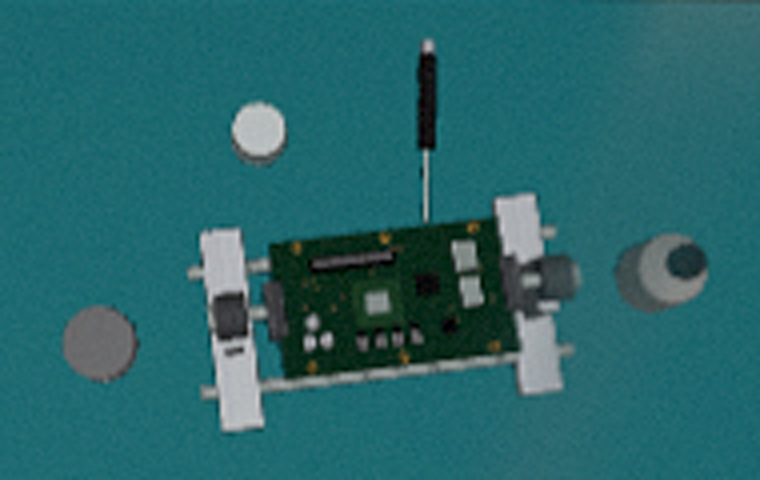

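Holder frame: centre about (0.543, -0.037), spindle z 0.123, yaw +0.119. This agrees with the given sizes: the board measures 95 x 159 mm against 100 x 160, and its top is at 0.125 m.

The plan:
1. Shut the fingers and line the tool up with the holder.
2. Press the far (+x) edge down to about 60°.
3. Go round to the near side and push the raised edge over in +x and down to level.

```bash
cat > st.py <<'E'
from h import *
from scipy.spatial.transform import Rotation as R
s=monitor.get_state(); c=np.array([.543,-.037,.123]); a=.119
d=(np.array(s['ee_pos'])-c)*1000
print('t',round(s['time'],2),'H',(d[0]*np.cos(a)+d[1]*np.sin(a)).round(1),(-d[0]*np.sin(a)+d[1]*np.cos(a)).round(1),d[2].round(1),'rpy',np.round(s['tcp_rot'],3),'F',np.round(s['ft_force'],2),s['gripper_width'].round(4))
E
python3 -m creep '[[0,0,0,0,0,0.111],[0,0,0,0,0,0.111],[24,-31,0,0,0,0],[24,-31,0,0,0,0],[24,-31,0,0,0,0],[24,-31,0,0,0,0],[24,-31,0,0,0,0],[24,-31,0,0,0,0]]' 0; python3 st.py
```

```text
time: 0.77
ee_pos: [0.3469, -0.4325, 0.2307]
tcp_rot: [-3.141, 0.0, 0.118]
ft_force: [0.9, -0.8, 0.5]
gripper_width: 0.0001Traceback (most recent call last):
  File "st.py", line 5, in <module>
    print('t',round(s['time'],2),'H',(d[0]*np.cos(a)+d[1]*np.sin(a)).round(1),(-d[0]*np.sin(a)+d[1]*np.cos(a)).round(1),d[2].round(1),'rpy',np.round(s['tcp_rot'],3),'F',np.round(s['ft_force'],2),s['gripper_width'].round(4))
                                                                                                                                                                                                   ^^^^^^^^^^^^^^^^^^^^^^^^
AttributeError: 'float' object has no attribute 'round'
```

```bash
sed -i "s/s\['gripper_width'\].round(4)/s['gripper_width']/" st.py
python3 -m creep '[[24,-31,0,0,0,0],[24,-31,0,0,0,0],[24,-31,0,0,0,0],[24,-31,0,0,0,0],[24,-31,0,0,0,0],[24,-31,0,0,0,0],[24,-31,0,0,0,0],[24,-31,0,0,0,0]]' >/dev/null; python3 st.py
```

```text
t 1.43 H -49.7 -121.4 108.0 rpy [-3.141  0.     0.119] F [ 0.67 -0.51  0.16] 0.00029739297524253636
```

```bash
python3 -m creep '[[24,-30,0,0,0,0],[24,-30,0,0,0,0],[24,-30,0,0,0,0],[24,-30,0,0,0,0],[0,0,20,0,0,0],[0,0,20,0,0,0],[0,0,20,0,0,0],[0,0,0,0,0,0]]' >/dev/null; python3 st.py
python3 - <<'E'
from h import *
snap('side','s1'); 
p=cv2.imread('pics/s1.png')[130:350,150:350]; cv2.imwrite('pics/s1z.png',cv2.resize(p,None,fx=2.7,fy=2.7))
E
```

```text
t 2.1 H 42.4 -2.0 42.9 rpy [-3.14   0.009  0.12 ] F [-0.54 -0.94 -1.06] 0.00023782485728749003
```

View pics/s1z.png

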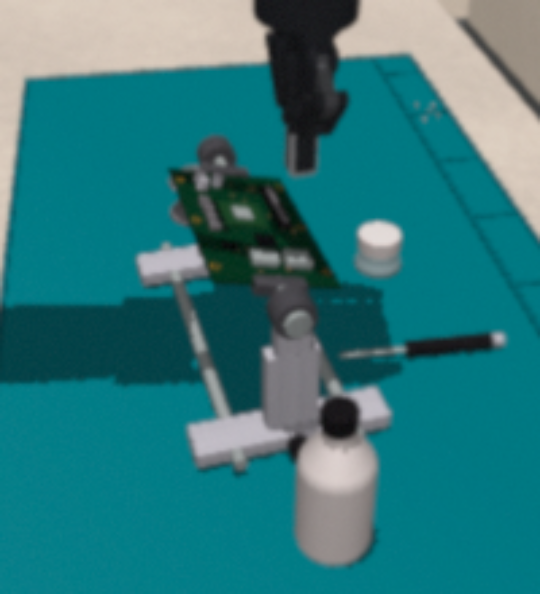

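The finger is over the far edge, near zoomed pixel (303,165). Now pressing it down in small steps.

```bash
python3 -m creep '[[5,-2,10,0,0,0],[0,0,14,0,0,0],[0,0,12,0,0,0],[0,0,6,0,0,0],[0,0,0,0,0,0]]' >/dev/null; python3 st.py
python3 -m creep '[[0,0,6,0,0,0],[0,0,6,0,0,0],[0,0,6,0,0,0],[0,0,0,0,0,0]]' >/dev/null; python3 st.py
```

```text
t 2.57 H 49.8 -1.3 4.7 rpy [-3.141e+00  3.000e-03  1.180e-01] F [ 0.36 -0.51  0.47] 5.375695724521688e-05
t 2.9 H 50.6 -1.4 -12.6 rpy [3.142 0.    0.119] F [ 0.81 -0.17  0.52] -0.0001624156979655977
```

```bash
python3 -m creep '[[0,0,6,0,0,0],[-1,0,6,0,0,0],[-3,0,5,0,0,0],[0,0,0,0,0,0]]' >/dev/null; python3 st.py
python3 - <<'E'
from h import *
snap('side','s2'); 
p=cv2.imread('pics/s2.png')[130:350,150:350]; cv2.imwrite('pics/s2z.png',cv2.resize(p,None,fx=2.7,fy=2.7))
E
```

```text
t 3.23 H 45.8 -1.3 -30.1 rpy [-3.141e+00  1.000e-03  1.190e-01] F [ 0.53 -0.02 -0.27] -7.492724094313352e-05
```

View pics/s2z.png

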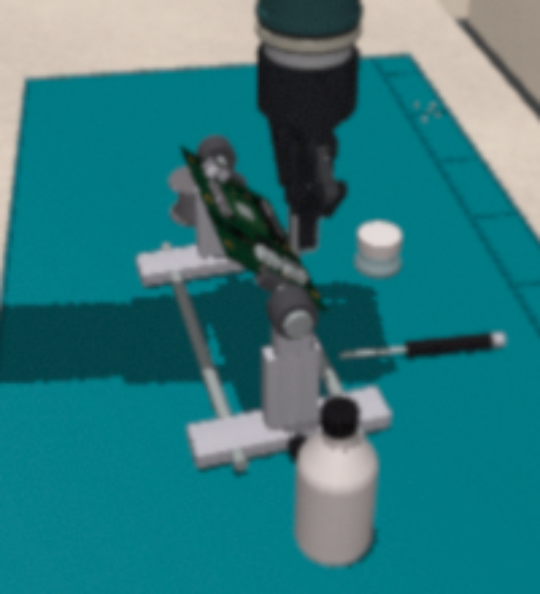

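The board has turned to about 40° and the finger is on its component side by the lower edge, near (305,245). I'll keep pushing.

```bash
python3 -m creep '[[-5,0,4,0,0,0],[-5,0,3,0,0,0],[-4,0,2,0,0,0],[-3,0,1,0,0,0],[0,0,0,0,0,0]]' >/dev/null; python3 st.py
python3 - <<'E'
from h import *
snap('side','s3'); 
p=cv2.imread('pics/s3.png')[130:350,150:350]; cv2.imwrite('pics/s3z.png',cv2.resize(p,None,fx=2.7,fy=2.7))
E
```

```text
t 3.7 H 29.8 -1.3 -39.5 rpy [ 3.141e+00 -2.000e-03  1.190e-01] F [ 6.11  0.18 -4.46] -2.3581901724828293e-05
```

View pics/s3z.png

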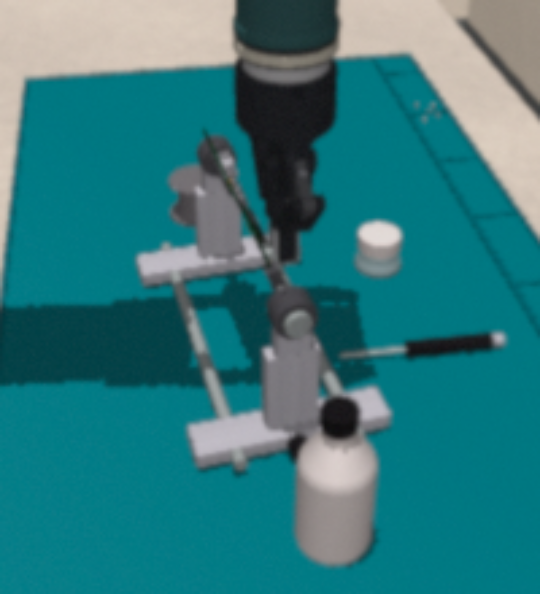

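The board is now at about 60–65°, almost edge-on to this camera. I'll back off, rise, cross over to the near side and come down behind the raised edge.

```bash
python3 -m creep '[[15,0,-3,0,0,0],[15,0,-10,0,0,0],[0,0,-30,0,0,0],[0,0,-35,0,0,0],[0,0,-35,0,0,0],[0,0,-25,0,0,0],[0,0,0,0,0,0]]' >/dev/null; python3 st.py
python3 -m creep '[[-25,0,0,0,0,0],[-30,0,0,0,0,0],[-35,0,0,0,0,0],[-35,0,0,0,0,0],[-10,0,0,0,0,0],[0,0,0,0,0,0]]' >/dev/null; python3 st.py
python3 - <<'E'
from h import *
for n in('side','top'):
    p,d=snap(n,n[0]+'4')
W=world('top',d); m=np.zeros(d.shape,bool); m[180:250,260:335]=1
m&=(W[...,2]>.145)&(W[...,2]<.19); q=W[m]; print(m.sum(), np.nanmedian(q,0),np.nanmax(q,0))
p=cv2.imread('pics/s4.png')[130:350,150:350]; cv2.imwrite('pics/s4z.png',cv2.resize(p,None,fx=2.7,fy=2.7))
E
```

```text
t 4.33 H 62.6 -2.1 106.3 rpy [ 3.139 -0.01   0.119] F [1.66 0.18 0.9 ] -0.0005585377403946108
t 4.83 H -78.8 -0.9 97.8 rpy [-3.141e+00  3.000e-03  1.180e-01] F [ 0.66  0.83 -0.91] -6.860117634114656e-05
106 [0.52757744 0.01404353 0.15761666] [0.53651318 0.04239635 0.17274341]
```

View pics/s4z.png

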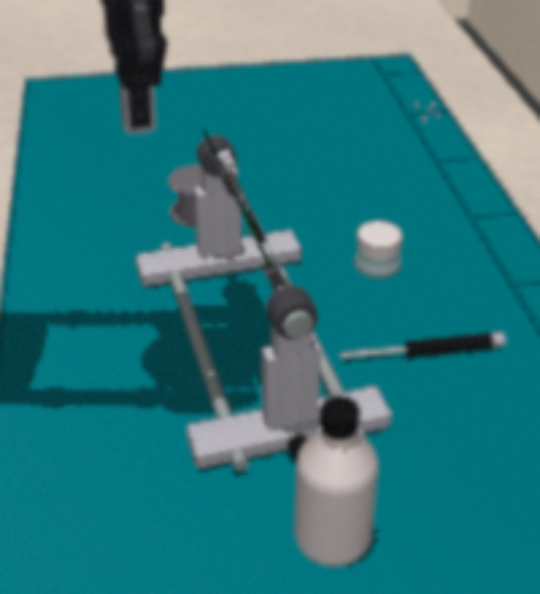

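The finger is on the near side at (140,105) and the board is nearly vertical, with its top edge measured at z 0.172. Now I'll go down and push in +x.

```bash
python3 -m creep '[[0,0,25,0,0,0],[0,0,25,0,0,0],[0,0,18,0,0,0],[15,0,0,0,0,0],[15,0,0,0,0,0],[0,0,0,0,0,0]]' >/dev/null; python3 st.py
python3 -m creep '[[10,0,0,0,0,0],[8,0,0,0,0,0],[8,0,0,0,0,0],[8,0,0,0,0,0],[8,0,0,0,0,0],[8,0,0,0,0,0],[0,0,0,0,0,0]]' >/dev/null; python3 st.py
python3 - <<'E'
from h import *
snap('side','s5')
p=cv2.imread('pics/s5.png')[130:350,150:350]; cv2.imwrite('pics/s5z.png',cv2.resize(p,None,fx=2.7,fy=2.7))
E
```

```text
t 5.43 H -41.8 -1.5 30.8 rpy [-3.142e+00 -1.000e-03  1.190e-01] F [ 0.12  0.47 -0.96] -0.00014693172985897628
t 6.02 H 6.0 -1.3 31.0 rpy [-3.141 -0.     0.119] F [-0.2  -0.16 -0.55] 0.00038533415228693554
```

View pics/s5z.png

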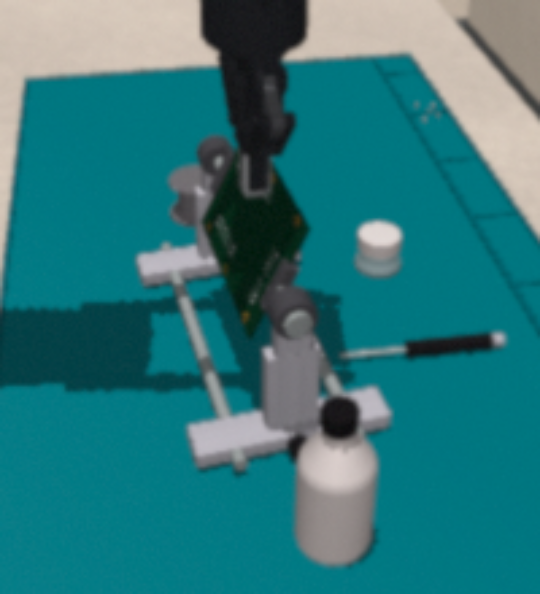

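The board is past vertical at about 120°, with the solder side now visible. I'll follow it over and down to level.

```bash
python3 -m creep '[[6,0,0,0,0,0],[7,0,1,0,0,0],[5,0,5,0,0,0],[3,0,5,0,0,0],[3,0,5,0,0,0],[0,0,0,0,0,0]]' >/dev/null; python3 st.py
python3 -m creep '[[2,0,5,0,0,0],[2,0,5,0,0,0],[1,0,3,0,0,0],[0,0,0,0,0,0],[0,0,0,0,0,0]]' >/dev/null; python3 st.py
python3 -m creep '[[0,0,0.5,0,0,0],[0,0,0.5,0,0,0],[0,0,0,0,0,0]]' >/dev/null; python3 st.py
python3 - <<'E'
from h import *
snap('side','s6')
p=cv2.imread('pics/s6.png')[130:350,150:350]; cv2.imwrite('pics/s6z.png',cv2.resize(p,None,fx=2.7,fy=2.7))
E
```

```text
t 6.57 H 29.7 -1.4 14.5 rpy [ 3.142e+00 -1.000e-03  1.190e-01] F [-0.87  0.07  0.95] -0.00038960208696796247
t 6.98 H 33.8 -1.3 1.8 rpy [-3.141  0.     0.119] F [-0.51 -0.39  0.77] 0.00012323254345560964
t 7.23 H 33.9 -1.3 1.3 rpy [ 3.142 -0.     0.119] F [0.66 1.39 0.04] 4.2545149502791596e-05
```

View pics/s6z.png

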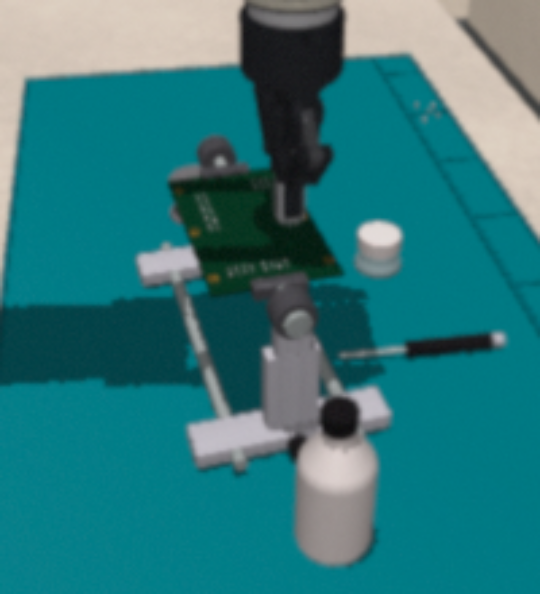

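The board looks level with the solder side up. I'll lift straight off and move well clear towards the robot, so I can measure its level from the top.

```bash
python3 -m creep '[[0,0,-10,0,0,0],[0,0,-30,0,0,0],[0,0,-35,0,0,0],[0,0,-35,0,0,0],[0,0,-10,0,0,0],[-25,25,0,0,0,0],[-25,30,0,0,0,0],[-25,30,0,0,0,0]]' >/dev/null
python3 -m creep '[[-25,30,0,0,0,0],[-25,30,0,0,0,0],[-25,30,0,0,0,0],[-25,30,0,0,0,0],[0,30,0,0,0,0],[0,30,0,0,0,0],[0,0,0,0,0,0]]' >/dev/null; python3 st.py
cat > chk.py <<'E'
from h import *
for n in('side','top'): p,d=snap(n,n[0]+'7')
W=world('top',d); p=p[:,:,::-1].astype(int); z=W[...,2]
roi=np.zeros(d.shape,bool); roi[180:250,262:335]=1
m=roi&(z>.10)&(z<.145)&(p[...,1]>p[...,2]+15)&(p[...,1]>p[...,0]+5)
q=W[m]; a=.119
X=(q[:,0]-.543)*np.cos(a)+(q[:,1]+.037)*np.sin(a); Y=-(q[:,0]-.543)*np.sin(a)+(q[:,1]+.037)*np.cos(a)
A=np.c_[X,Y,np.ones_like(X)]
k=np.linalg.lstsq(A,q[:,2],rcond=None)[0]; r=q[:,2]-A@k; print(m.sum(),'slope x,y,z0',k.round(4),'rms',r.std().round(4))
print(cv2.minAreaRect((q[:,:2]*1000).astype(np.float32)))
d0=np.load('pics/top0.npy')
W0=world('top',d0)
for n,(u0,u1,v0,v1) in dict(driver=(300,314,148,180),jar=(255,275,163,184),bottle=(350,380,195,222),spool=(212,238,214,240),footL=(247,266,226,250),footR=(325,345,220,242)).items():
    f=lambda W:np.nanmedian(W[v0:v1,u0:u1][np.nan_to_num(W[v0:v1,u0:u1,2])>.012],0).round(4)
    print(n,f(W0),f(W))
a=cv2.imread('pics/s7.png')[130:350,150:350]; b=cv2.imread('pics/t7.png')[140:260,200:390]
cv2.imwrite('pics/m7.png',np.hstack([cv2.resize(a,(400,440)),cv2.resize(b,(400,440))]))
E
python3 chk.py
```

```text
t 8.53 H -141.9 -271.1 122.2 rpy [ 3.138e+00 -1.000e-03  1.150e-01] F [1.21 0.47 0.11] -0.0002956630435436955
1956 slope x,y,z0 [-0.015  -0.0016  0.1241] rms 0.0021
((544.2303466796875, -37.016326904296875), (99.85880279541016, 159.17784118652344), 6.964029312133789)
driver [ 0.7085 -0.0753  0.0162] [ 0.7091 -0.0767  0.0158]
jar [0.6758 0.0542 0.0388] [0.6754 0.0543 0.0385]
bottle [ 0.5653 -0.2344  0.0847] [ 0.5654 -0.2344  0.0851]
spool [0.5175 0.1712 0.0432] [0.5175 0.171  0.0432]
footL [0.4866 0.069  0.0208] [0.4866 0.069  0.021 ]
footR [ 0.5129 -0.1518  0.0215] [ 0.5128 -0.152   0.0217]
```

View pics/m7.png

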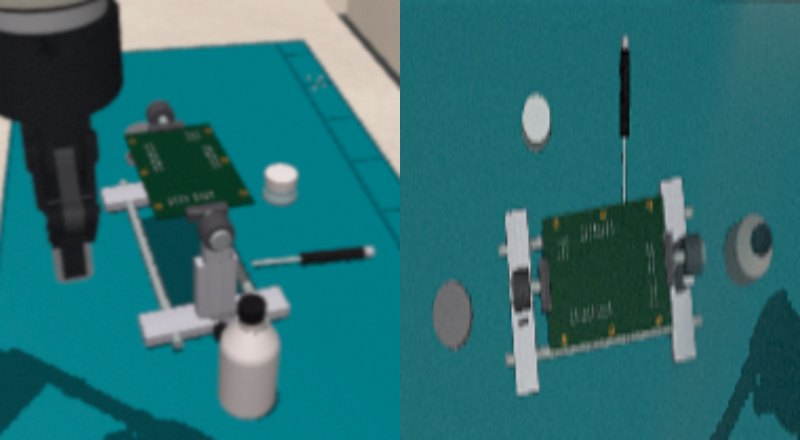

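The solder side is up and the slope is about 0.015 rad against 0.14 allowed. Nothing else has moved, and the arm is clear.

```bash
python3 -m creep '[[0,0,0,0,0,0],[0,0,0,0,0,0]]'; python3 -c "
from cell import env; env.finish_job()"
```

```text
time: 8.8
ee_pos: [0.4344, -0.3171, 0.2443]
tcp_rot: [-3.141, 0.0, 0.12]
ft_force: [-0.3, -0.2, -0.5]
gripper_width: -0.0002
the job is handed in; nothing more can be done
```

The board is turned over and lies level with its solder side up, and I have handed the job in. The hand-in gives no verdict, so this rests on my own checks.

**What I did:** With the fingers shut, I pressed the far edge down until the board was nearly upright. I then went over it to the near side, pushed the raised edge over and followed it down to level. Finally I lifted off and moved clear. It took 8.8 s of the 54 s allowed.

**Last checks:**
- **Board:** A plane fitted to the top camera's depth gave about 0.015 rad of tilt (0.14 allowed), and both cameras show the bare side up. Its height was 0.124 m, as expected.
- **Holder and other things:** The holder's feet, jar, spool, bottle and screwdriver measured within 2 mm of where they started.
- **Force:** The highest I read was about 7.6 N at the wrist, against a 25 N limit on pushing. I only read it at the end of each move, so a brief higher peak could have been missed.
- **Robot:** It was clear of everything, and its last force reading was within noise.

None of the checks failed or disagreed.

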